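# Flatten the sharpening stone

### The job

Flatten the sharpening stone before the knife is honed: lift its black cover off and set it down on the worktop the right way up, then take the orange-handled flattening block out of its metal tray. Starting at the stone's brass-thumbscrew end, with the block lying flat and lengthwise on the stone and pressed down lightly, rub it along the full length of the stone to the other end and back to the thumbscrew end without lifting it. Put the block back flat in its tray, then put the cover back over the stone, fully home on the wooden holder, and leave the lemon and the garlic where they lie.

Things in the scene. Friction and masses are not known exactly. Their poses are not given: they have to be found in the camera images.
- whetstone: Fixed bamboo holder 212 x 84 x 16 mm with a terracotta-topped sharpening stone (180 x 62 mm, centred, flat top at z = 42 mm) between low steel end stops, on a rubber bed that gives up to 3 mm (about 5 N per mm). Origin: centre of the underside, on the worktop; x along the stone towards the brass thumbscrew, which sticks out of that end to x = 124 mm, below z = 19 mm.
- cover: Loose black plastic hood, 200 x 74 mm, open below, roof top at z = 34 mm; on it a grey lifting bar 96 (x) x 22 (y) mm, z = 34 to 59 mm. 0.18 kg. Fits over the stone with 3 mm play a side, either way round, and rests on the holder's top: fully home it is centred, its origin 16 mm above the holder's. Origin: centre of its open underside; x along its length.
- flattener: Loose flattening block: grey abrasive plate 110 (x) x 52 (y) x 16 mm with an orange grip 84 (x) x 28 (y) mm, z = 16 to 44 mm. 0.25 kg. Origin: centre of the abrasive underside; x along its length. Flush with an end of the stone, its centre is 35 mm from the stone's centre. A press of 5 to 10 N is right; over 40 N harms the stone.
- tray: Fixed shallow metal tray 160 (x) x 96 (y) x 14 mm high, walls and floor 3 mm, in which the flattening block lies lengthwise. Origin: centre of the underside.
- lemon: Yellow lemon, bystander, 78 x 55 x 56 mm. Origin: underside.
- garlic: Garlic bulb, bystander, 60 x 60 x 59 mm. Origin: underside.
There are look-alikes about, which are no part of the job. There is more than one size of the tray; the one meant has the size given above.

How it is judged:
On the way, in this order (a step that is already met when the one before it is completed fails the run):
1. the cover is off and set down, right way up, and let go (height (world z) of cover below 0.03 m and angle between cover's own z axis and vertical below 0.1 rad and horizontal distance between cover and whetstone above 0.08 m and linear speed of cover below 0.02 m/s and contact force between the fingers and cover below 0.1 N), for 0.2 s.
2. the flattening block lies flat on the stone at the thumbscrew end, pressed on (x of flattener in the frame of whetstone between 0.027 and 0.075 m and y of flattener in the frame of whetstone between -0.015 and 0.015 m and z of flattener in the frame of whetstone between 0.036 and 0.0455 m and angle between the x axis of flattener and the x axis of whetstone, either way round below 0.2 rad and angle between flattener's own z axis and vertical below 0.08 rad and contact force between flattener and whetstone above 2 N), for 0.1 s.
3. it rubs along the stone, pressed flat (x of flattener in the frame of whetstone between 0.004 and 0.02 m and y of flattener in the frame of whetstone between -0.015 and 0.015 m and z of flattener in the frame of whetstone between 0.036 and 0.0455 m and angle between the x axis of flattener and the x axis of whetstone, either way round below 0.2 rad and angle between flattener's own z axis and vertical below 0.08 rad and contact force between flattener and whetstone above 2 N), for 0.03 s.
4. it rubs past the middle, pressed flat (x of flattener in the frame of whetstone between -0.02 and -0.004 m and y of flattener in the frame of whetstone between -0.015 and 0.015 m and z of flattener in the frame of whetstone between 0.036 and 0.0455 m and angle between the x axis of flattener and the x axis of whetstone, either way round below 0.2 rad and angle between flattener's own z axis and vertical below 0.08 rad and contact force between flattener and whetstone above 2 N), for 0.03 s.
5. it reaches the other end, still pressed flat (x of flattener in the frame of whetstone between -0.075 and -0.027 m and y of flattener in the frame of whetstone between -0.015 and 0.015 m and z of flattener in the frame of whetstone between 0.036 and 0.0455 m and angle between the x axis of flattener and the x axis of whetstone, either way round below 0.2 rad and angle between flattener's own z axis and vertical below 0.08 rad and contact force between flattener and whetstone above 2 N), for 0.05 s.
6. it rubs back along the stone, pressed flat (all of step 4), for 0.03 s.
7. it rubs back past the middle, pressed flat (all of step 3), for 0.03 s.
8. it is back at the thumbscrew end, still pressed flat (all of step 2), for 0.05 s.
9. the block lies flat in its tray, let go (x of flattener in the frame of tray between -0.03 and 0.03 m and y of flattener in the frame of tray between -0.025 and 0.025 m and z of flattener in the frame of tray below 0.006 m and angle between flattener's own z axis and vertical below 0.05 rad and linear speed of flattener below 0.02 m/s and contact force between the fingers and flattener below 0.1 N), for 0.2 s.
At the end, for the whole second after the job is handed in: The cover sits over the stone, its rim on the wooden holder (within 2.5 mm of fully down, 6 mm of centred, level within 0.03 rad), and the flattening block lies flat on the floor of its tray; both are let go and at rest (all of step 9 and z of cover in the frame of whetstone between 0.012 and 0.0185 m and horizontal distance between cover and whetstone below 0.006 m and angle between the x axis of cover and the x axis of whetstone, either way round below 0.08 rad and angle between cover's own z axis and vertical below 0.03 rad and linear speed of cover below 0.02 m/s); the robot touches nothing.
It fails at once if the block is pressed on the stone with more than 40 N (contact force between flattener and whetstone above 40 N).
It fails at once if the lemon is disturbed (moved more than 30 mm) (distance of lemon from where it was at the start of the episode above 0.03 m).
It fails at once if the garlic is disturbed (moved more than 30 mm) (distance of garlic from where it was at the start of the episode above 0.03 m).
It also fails if it takes over 72 s, if anything falls off the work surface, if the arm or the gripper's body presses on something with over 40 N, if the wrist force passes 120 N, or if a joint passes its speed limit or range.

### The arm

A 6-joint arm with a two-finger parallel gripper is mounted at the origin on a cart in front of the work surface, level with it; the furniture and walls round the work are solid. World frame = base frame: x ahead of the robot, y to its left, z up, the work surface at z = 0. Lengths are in m, angles in rad, forces in N, time in s.
With the tool pointing down it reaches from about 0.35 to 0.775 m from the base axis. Payload 7.3 kg.
Tool frame: the origin (TCP) lies on the centre line of the jaws, within the pads' length; the fingertips stand tip_reach ahead of it and the grasp point (between the pads) lies 6 mm ahead of it (tip_reach is the distance from the TCP to the fingertips, in m); x points along the fingers, y is the direction in which the jaws open and shut, and the axes are right-handed (so a half turn about x gives the same grasp; the last joint's range is limited). The gripper opens to 92 mm and grips with 3 to 60 N. Pads are 19 mm wide; open, the fingers measure 130 mm over their backs; the gripper's body (75 mm by 190 mm) begins 47 mm behind the grasp point.
Start: joints at [-1.344, 0.342, 1.524, -0, 1.275, -0.146], TCP at [0.191, -0.489, 0.252] pointing down, gripper open.
Joint ranges: [-2.53, 2.53], [-0.77, 2.02], [0.04, 2.7], [-1, 4.14], [0.28, 2.66], [-3.11, 3.11]. Speed limits (rad/s): [2.57, 2.57, 3.14, 3.14, 3.14, 3.14].

### API

Orientations are given as [roll, pitch, yaw] about the fixed x, y, z axes, in that order (R = Rz(yaw) Ry(pitch) Rx(roll)).
In Python, from cell import observe, read_camera, get_calibration, hand_in, tip_reach gives the robot as it stands. The module is installed in compiled form; this text tells all that it offers.
- The arm moves only by the shell command python3 -m crank 'ROWS' [FORCE]. ROWS is JSON, a list of rows, each an object of numbers: "fingers": the opening, from -1 (shut) to 1 (fully open); "tx", "ty", "tz": the shift along the tool's x, y, z in units of 40 mm (1.0 is 40 mm); "roll": the turn about the tool's x in units of 10 degrees (1.0 is 10 degrees). In form: [{"fingers": .., "tx": .., "ty": .., "tz": .., "roll": ..}, ...]. A call has exactly 8 rows; each row is the pose to reach, as a shift and turn from the pose commanded when the call began, along the tool's axes at that moment; what a row does not reach only later rows make up. A row lasts 1/8 s, in which the tool goes at most 62.5 mm and 10.7 degrees, less where a joint would pass 70% of its speed; a pose out of reach is approached as far as the arm can. A call with a gripper value outside its range is refused whole. The fingers move at their own pace and stop on an object; FORCE is the grip in N (left out, the last holds). Time passes only in rows, so rows that repeat a pose let the fingers close, or fill a call up. It gives the time, the measured TCP pose, the force and the opening at its end, in the units of the state.
- observe(): the state, without advancing time (a new reading comes with each control period).
- read_camera(name): name is "scene" or "top"; returns (picture, depth): 420x560x3 uint8, red, green, blue; 420x560 float32, m along the optical axis (not along the pixel's ray), 0 where there is no reading.
- get_calibration(name): a dict with "vertical_fov" (degrees; the focal length in pixels is half the picture's height over the tangent of half this angle, whatever the lens; pixels are square), "cx", "cy" (the principal point, pixels), "pose" (4x4, takes a point from camera to world coordinates). Camera axes: x right, y down, z forward; pixel columns grow to the right and rows downward; lengths in m; the calibration is good to about 2 mm. A picture is of the moment at which its call begins. get_calibration takes no time and is no camera call.
- hand_in(): hands the job in, once; it reports no verdict.
The state is a dict: "time": time; "qpos": joint angles; "qvel": joint speeds; "joint_efforts": joint torques, N m; "tool_pos": TCP position; "tool_rot": TCP orientation; "contact_force": force on the tool from outside, world axes, zero at the start; "torque": the same for the moment, N m; "opening": finger opening in m.
Only numpy, scipy, OpenCV 4.12 (cv2) and the standard library are available. Lean on these libraries where they do the work, as an engineer would, in place of code of your own. Each camera call takes 0.05 s, during which the arm holds its last target. There are 200 camera calls.

## Working session

There is one attempt and no reset: what is moved stays moved. The work goes in short steps, Python scripts to look and compute and a shell command to move; the robot and the scene stay as the last step left them, time stands still between calls to the robot, and variables do not carry over. Pictures are saved under pics/ and viewed, about 8 in all and at most 12, crops included, and the job is handed in when it is done.

```bash
mkdir -p pics
cat > h.py <<'E'
import numpy as np, cv2
from cell import *
def cam(n):
    p,d=read_camera(n); c=get_calibration(n)
    f=p.shape[0]/2/np.tan(np.radians(c["vertical_fov"])/2)
    return p,d,c,f
def cloud(d,c,f):
    v,u=np.mgrid[:d.shape[0],:d.shape[1]]
    P=np.stack([(u-c["cx"])/f*d,(v-c["cy"])/f*d,d],-1)
    T=np.array(c["pose"]); return P@T[:3,:3].T+T[:3,3]
E
python3 - <<'E'
from h import *
for n in("top","scene"):
    p,d,c,f=cam(n); cv2.imwrite(f"pics/{n}0.png",p[...,::-1]); np.savez(f"pics/{n}0.npz",p=p,d=d)
    print(n,f,c["cx"],c["cy"],np.round(c["pose"],3).tolist())
print(tip_reach,observe())
E
```

```text
top 516.4950390524 292.1208613371731 213.3283223054627 [[0.003, -0.998, 0.067, 0.315], [-1.0, -0.004, -0.002, -0.038], [0.003, -0.067, -0.998, 1.839], [0.0, 0.0, 0.0, 1.0]]
scene 397.93777804120515 278.80216963306765 207.40810382298116 [[0.976, -0.114, 0.185, 0.114], [-0.216, -0.406, 0.888, -1.442], [-0.025, -0.907, -0.421, 0.743], [0.0, 0.0, 0.0, 1.0]]
0.025 {'time': 0.1, 'qpos': array([-1.34400416e+00,  3.42650616e-01,  1.52489830e+00,  3.04534022e-05,
        1.27538664e+00, -1.45976732e-01]), 'qvel': array([ 1.21924987e-04, -1.31785912e-03, -1.63661555e-03, -5.66769119e-06,
       -9.02809413e-04,  1.03524380e-03]), 'joint_efforts': array([ 1.23584363e-03, -4.32002842e+01, -2.44695765e+01,  7.19267805e-02,
        5.26318874e-02, -5.70575651e-05]), 'tool_pos': array([ 0.19117147, -0.48861943,  0.25112379]), 'tool_rot': array([-1.73845586,  1.56945311,  1.7758968 ]), 'contact_force': array([-0.39260301,  1.23644211,  0.36381599]), 'torque': array([0.00292619, 0.0371978 , 0.02487788]), 'opening': 0.09182346706563517}
```

View pics/top0.png

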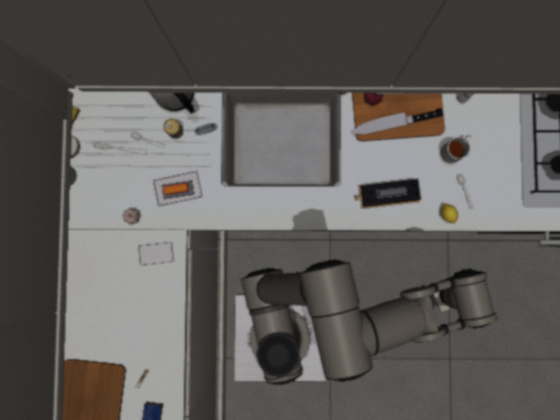

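View pics/scene0.png

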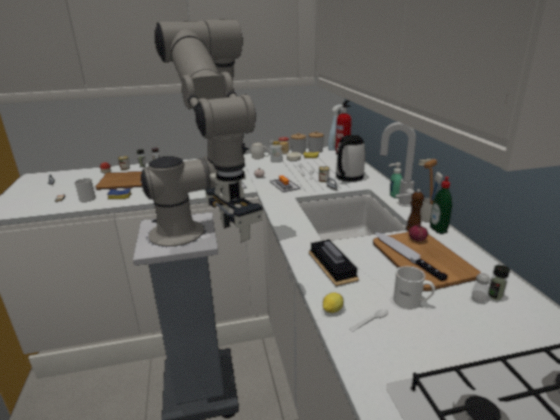

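Top view: cover/whetstone at about (389,193), with the brass screw on the left at (357,198). The orange block lies in a tray at (178,188); a smaller empty tray at (156,253) is a look-alike. The lemon is at (450,213) and the garlic at (131,215). I'll measure these and check one enlarged crop.

```bash
cat >> h.py <<'E'
def ray(c,f,uv,z):
    T=np.array(c["pose"]); uv=np.atleast_2d(uv).astype(float)
    r=np.c_[(uv[:,0]-c["cx"])/f,(uv[:,1]-c["cy"])/f,np.ones(len(uv))]@T[:3,:3].T
    return T[:3,3]+r*((z-T[2,3])/r[:,2])[:,None]
def rect(mask,c,f,z):
    """largest blob -> centre, size, yaw of long side on plane z"""
    cs,_=cv2.findContours(mask.astype(np.uint8),cv2.RETR_EXTERNAL,cv2.CHAIN_APPROX_NONE)
    k=max(cs,key=cv2.contourArea)[:,0]; P=ray(c,f,k,z)[:,:2]
    (cx,cy),(w,h),a=cv2.minAreaRect((P*1000).astype(np.float32))
    if h>w: w,h,a=h,w,a+90
    return np.round([cx,cy,w,h,(a+90)%180-90],1)
E
cat > m.py <<'E'
from h import *
def measure(n,p,d,c,f):
    W=cloud(d,c,f); p=p.astype(int); r,g,b=p[...,0],p[...,1],p[...,2]
    x,y,z=W[...,0],W[...,1],W[...,2]
    ok=(d>0)
    st=ok&(x>.35)&(x<.75)
    org=(r>150)&(r-b>90)&(g<140)&(y>.2)&st
    blk=(p.max(-1)<70)&(y<-.25)&(y>-.6)&(x>.35)&(x<.56)&ok
    print(n,"orange",rect(org,c,f,.047), "medz",np.median(z[org]))
    if blk.sum()>50: print(n,"black",rect(blk,c,f,.05))
    return W
E
python3 - <<'E'
from m import *
ims=[]
for n in("top","scene"):
    q=np.load(f"pics/{n}0.npz");p,d=q["p"],q["d"];c=get_calibration(n);f=210/np.tan(np.radians(c["vertical_fov"])/2)
    W=measure(n,p,d,c,f)
    if n=="top":
        for nm,uv in dict(screw=(357,198),lemon=(450,213),garlic=(131,215),stone=(389,193),flat=(178,188),tray2=(156,253)).items():print(nm,np.round(W[uv[1],uv[0]],3))
        for a,b in(((140,165),'a'),((350,170),'b')):
            s=p[a[1]:a[1]+ (105 if b=='a' else 55),a[0]:a[0]+80]; ims.append(cv2.resize(s[:,:,::-1],None,fx=5,fy=5,interpolation=cv2.INTER_CUBIC))
i0=ims[0];i1=np.zeros_like(i0);i1[:ims[1].shape[0]]=ims[1]
cv2.imwrite("pics/crop.png",np.hstack([i0,i1]))
E
```

```text
top orange [520.6 365.9  70.9  16.7 -79.7] medz 0.04619301392073871
top black [ 508.8 -382.9  201.5   76.3  -82.7]
screw [ 0.491 -0.272  0.019]
lemon [ 0.437 -0.589  0.056]
garlic [0.427 0.518 0.043]
stone [ 0.504 -0.376  0.067]
flat [0.522 0.357 0.042]
tray2 [ 0.294  0.44  -0.003]
scene orange [516.8 353.8  65.8  22.8 -83.6] medz 0.04629526696433228
scene black [ 499.6 -409.5  229.3   88.5  -83. ]
```

View pics/crop.png

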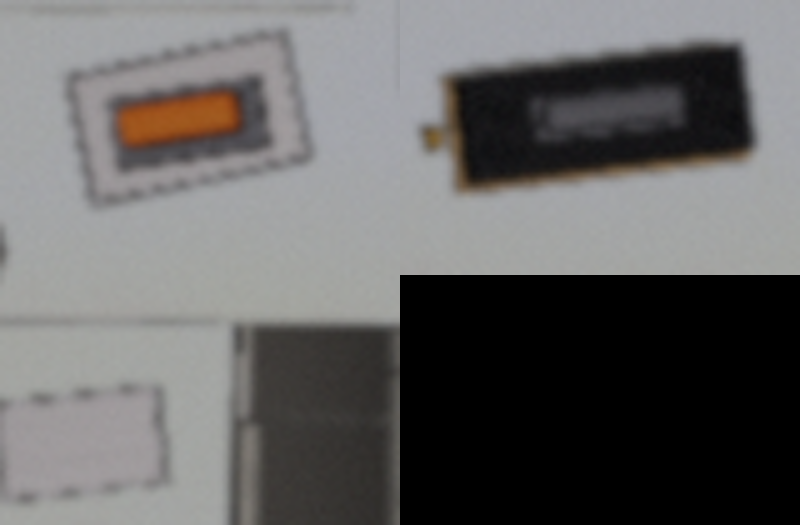

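The crop confirms it: the block's tray is the large one (about 46 px ≈ 160 mm), and the screw is at the whetstone's left (+y) end. Next I'll measure the bar and grip in both views and work out the move axes.

```bash
cat >> h.py <<'E'
def go(x,y,z,yaw=None,pose=None):
    """units to reach TCP x,y,z with jaw axis (tool y) at yaw deg (mod 180)"""
    from scipy.spatial.transform import Rotation as R
    s=observe(); M=R.from_euler('xyz',s["tool_rot"]).as_matrix()
    d=M.T@(np.array([x,y,z])-s["tool_pos"])/.04
    a=0
    if yaw is not None:
        v=M.T@[np.cos(np.radians(yaw)),np.sin(np.radians(yaw)),0]
        a=np.degrees(np.arctan2(v[2],v[1])); a=(a+90)%180-90
    print("go tx,ty,tz",np.round(d,2),"roll",round(a/10,2),"q",np.round(s["qpos"],2),"pos",np.round(s["tool_pos"],4),"F",np.round(s["contact_force"],1),"open",round(s["opening"],4),"jawyaw",np.round(np.degrees(np.arctan2(M[1,1],M[0,1])),1),"down",np.round(M[:,0],3),"t",s["time"])
E
python3 - <<'E'
from m import *
for n in("top","scene"):
    q=np.load(f"pics/{n}0.npz");p,d=q["p"].astype(int),q["d"];c=get_calibration(n);f=210/np.tan(np.radians(c["vertical_fov"])/2)
    W=cloud(d,c,f);x,y,z=np.moveaxis(W,-1,0); mx=p.max(-1)
    reg=(d>0)&(x>.42)&(x<.58)&(y<-.26)&(y>-.5)
    bar=reg&(z>.066)&(z<.085)
    k=np.argwhere(bar); print(n,"bar depth",len(k),rect(bar,c,f,.075), "ctr",np.round(W[bar].mean(0),4))
    er=cv2.erode((reg&(mx<75)).astype(np.uint8),np.ones((1,1)))
    g=reg&(mx>60)&(mx<125)&(z>.06)&(np.hypot(x-.508,y+.383)<.07)
    print(n,"bar colour",rect(g,c,f,.075))
    brass=reg|((d>0)&(x>.45)&(x<.53)&(y<-.24)&(y>-.3)); brass&=(p[...,0]-p[...,2]>40)&(y>-.285)
    if brass.sum(): print(n,"brass",np.round(W[brass].mean(0),3),brass.sum())
    fl=(d>0)&(x>.44)&(x<.6)&(y>.27)&(y<.45)
    r=fl&(p[...,0]-p[...,2]>60); print(n,"orange",rect(r,c,f,.047))
    t=fl&(mx<120)&~r&(np.hypot(x-.515,y-.36)<.07); print(n,"plate",rect(t|r,c,f,.02))
    # free place for the cover
    box=(d>0)&(x>.565)&(x<.68)&(y<-.25)&(y>-.49); print(n,"maxz place",np.percentile(z[box],[50,99,100]).round(3))
go(.509,-.383,.2,7.3)
E
```

```text
top bar depth 170 [ 508.7 -387.3   94.8   22.1  -83.4] ctr [ 0.509  -0.3878  0.0745]
top bar colour [ 508.1 -386.9   87.9   20.9  -83.4]
top brass [ 0.5   -0.273  0.019] 9
top orange [520.2 364.7  82.2  27.7 -80.2]
top plate [519.6 363.  111.3  54.5 -81. ]
top maxz place [-0.001  0.011  0.015]
scene bar depth 129 [ 504.7 -394.   103.3   24.1  -81.8] ctr [ 0.5064 -0.3931  0.0733]
scene bar colour [ 502.8 -397.3  109.    31.2  -83.8]
scene orange [511.6 340.2 115.   36.1 -84.2]
scene plate [514.  363.6 213.2  66.4  88.4]
scene maxz place [0.    0.004 0.005]
go tx,ty,tz [ 1.28  0.44 -8.36] roll -7.59 q [-1.34  0.34  1.52  0.    1.28 -0.15] pos [ 0.1912 -0.4886  0.2511] F [-0.4  1.2  0.4] open 0.0918 jawyaw -68.6 down [-0.     0.001 -1.   ] t 0.1
```

```bash
R='{"fingers":1,"tx":1.3,"ty":0.44,"tz":-8.36,"roll":-7.55}'
python3 -m crank '[{"fingers":1,"tx":0.2,"ty":0.05,"tz":-1.0,"roll":-0.9},{"fingers":1,"tx":0.4,"ty":0.15,"tz":-2.4,"roll":-1.9},{"fingers":1,"tx":0.6,"ty":0.2,"tz":-3.8,"roll":-2.9},{"fingers":1,"tx":0.8,"ty":0.3,"tz":-5.2,"roll":-3.9},{"fingers":1,"tx":1,"ty":0.35,"tz":-6.6,"roll":-4.9},{"fingers":1,"tx":1.3,"ty":0.4,"tz":-7.6,"roll":-5.9},{"fingers":1,"tx":1.3,"ty":0.44,"tz":-8.2,"roll":-6.9},{"fingers":1,"tx":1.3,"ty":0.44,"tz":-8.36,"roll":-7.55}]' 25
python3 - <<'E'
from h import *
go(.508,-.388,.079,6.8)
p,d,c,f=cam("scene"); 
cv2.imwrite("pics/s1.png",cv2.resize(p[150:330,230:430,::-1],None,fx=4,fy=3.3,interpolation=cv2.INTER_CUBIC))
E
```

```text
time: 1.1
tool_pos: [0.5104, -0.3823, 0.1986]
tool_rot: [-2.577, 1.569, 2.262]
contact_force: [-0.2, 0.5, -0.0]
opening: 0.0915
go tx,ty,tz [ 2.99 -0.08  0.14] roll 0.04 q [-0.76  0.59  1.26  0.    1.29 -0.89] pos [ 0.5104 -0.3823  0.1986] F [-0.2  0.5 -0. ] open 0.0915 jawyaw 7.2 down [-0.001  0.001 -1.   ] t 1.1
```

View pics/s1.png

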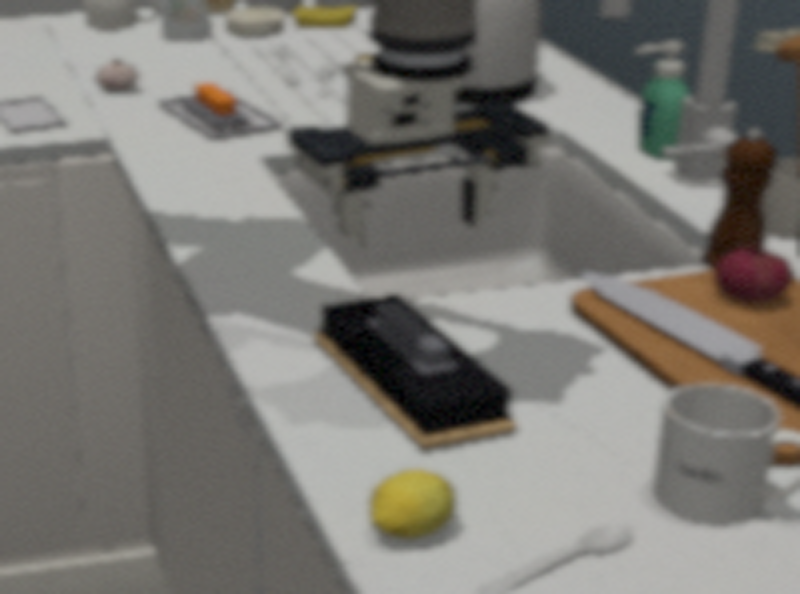

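The picture shows the jaws above the cover, clear of the lemon at (410,505 in the crop). I'll descend and grip.

```bash
python3 -m crank '[{"fingers":1,"tx":0.6,"ty":-0.08,"tz":0.14,"roll":0},{"fingers":1,"tx":1.4,"ty":-0.08,"tz":0.14,"roll":0},{"fingers":1,"tx":2.2,"ty":-0.08,"tz":0.14,"roll":0},{"fingers":1,"tx":2.7,"ty":-0.08,"tz":0.14,"roll":0},{"fingers":1,"tx":2.92,"ty":-0.08,"tz":0.14,"roll":0},{"fingers":0.2,"tx":2.92,"ty":-0.08,"tz":0.14,"roll":0},{"fingers":-0.3,"tx":2.92,"ty":-0.08,"tz":0.14,"roll":0},{"fingers":-1,"tx":2.92,"ty":-0.08,"tz":0.14,"roll":0}]' 25
python3 -m crank '[{"fingers":-1,"tx":0},{"fingers":-1,"tx":0},{"fingers":-1,"tx":0},{"fingers":-1,"tx":0},{"fingers":-1,"tx":0},{"fingers":-1,"tx":0},{"fingers":-1,"tx":0},{"fingers":-1,"tx":0}]'
python3 -c "from h import *;go(.508,-.388,.079,6.8)"
```

```text
time: 2.15
tool_pos: [0.5069, -0.3899, 0.084]
tool_rot: [0.657, 1.569, -0.794]
contact_force: [-0.5, -0.2, 0.2]
opening: 0.0664
go tx,ty,tz [ 0.12  0.03 -0.04] roll 0.0 q [-0.78  0.71  1.39 -0.    1.04 -0.89] pos [ 0.5069 -0.3899  0.084 ] F [-0.5 -0.2  0.2] open 0.0664 jawyaw 6.8 down [ 0.001 -0.001 -1.   ] t 2.15invalid input at $[0]: expected keys fingers, tx, ty, tz, roll
```

```bash
python3 -m crank '[{"fingers":-1,"tx":0,"ty":0,"tz":0,"roll":0},{"fingers":-1,"tx":0,"ty":0,"tz":0,"roll":0},{"fingers":-1,"tx":0,"ty":0,"tz":0,"roll":0},{"fingers":-1,"tx":0,"ty":0,"tz":0,"roll":0},{"fingers":-1,"tx":0,"ty":0,"tz":0,"roll":0},{"fingers":-1,"tx":0,"ty":0,"tz":0,"roll":0},{"fingers":-1,"tx":0,"ty":0,"tz":0,"roll":0},{"fingers":-1,"tx":0,"ty":0,"tz":0,"roll":0}]' 25
python3 -c "from h import *;go(.508,-.388,.079,6.8)"
```

```text
time: 3.15
tool_pos: [0.5073, -0.3895, 0.0831]
tool_rot: [1.033, 1.569, -0.418]
contact_force: [5.7, -0.3, -1.1]
opening: 0.0217
go tx,ty,tz [ 0.1   0.02 -0.04] roll 0.01 q [-0.77  0.71  1.39  0.    1.04 -0.9 ] pos [ 0.5073 -0.3895  0.0831] F [ 5.7 -0.3 -1.1] open 0.0217 jawyaw 6.9 down [ 0.001 -0.001 -1.   ] t 3.15
```

```bash
python3 -m crank '[{"fingers":-1,"tx":-0.1,"ty":0.04,"tz":0,"roll":0},{"fingers":-1,"tx":-0.3,"ty":0.04,"tz":0,"roll":0},{"fingers":-1,"tx":-0.6,"ty":0.04,"tz":0,"roll":0},{"fingers":-1,"tx":-0.9,"ty":0.04,"tz":0,"roll":0},{"fingers":-1,"tx":-1.2,"ty":0.04,"tz":0,"roll":0},{"fingers":-1,"tx":-1.4,"ty":0.04,"tz":0,"roll":0},{"fingers":-1,"tx":-1.5,"ty":0.04,"tz":0,"roll":0},{"fingers":-1,"tx":-1.5,"ty":0.04,"tz":0,"roll":0}]' 25
python3 -m crank '[{"fingers":-1,"tx":0,"ty":0.3,"tz":0,"roll":0},{"fingers":-1,"tx":0,"ty":0.8,"tz":0,"roll":0},{"fingers":-1,"tx":0,"ty":1.4,"tz":0,"roll":0},{"fingers":-1,"tx":0,"ty":2.0,"tz":0,"roll":0},{"fingers":-1,"tx":0,"ty":2.4,"tz":0,"roll":0},{"fingers":-1,"tx":0.3,"ty":2.6,"tz":0,"roll":0},{"fingers":-1,"tx":0.7,"ty":2.6,"tz":0,"roll":0},{"fingers":-1,"tx":1,"ty":2.6,"tz":0,"roll":0}]'
python3 - <<'E'
from h import *
go(.612,-.377,.067)
p,d,c,f=cam("scene"); 
cv2.imwrite("pics/s2.png",cv2.resize(p[150:330,230:430,::-1],None,fx=4,fy=3.3,interpolation=cv2.INTER_CUBIC))
E
```

```text
time: 4.15
tool_pos: [0.5082, -0.3893, 0.1431]
tool_rot: [0.443, 1.571, -1.009]
contact_force: [-0.1, 0.7, -1.5]
opening: 0.0214
time: 5.15
tool_pos: [0.6104, -0.3765, 0.1006]
tool_rot: [-2.269, 1.568, 2.563]
contact_force: [-0.7, 0.3, -1.9]
opening: 0.0216
go tx,ty,tz [0.84 0.04 0.02] roll 0.0 q [-0.66  0.83  1.09 -0.    1.23 -0.78] pos [ 0.6104 -0.3765  0.1006] F [-0.7  0.3 -1.9] open 0.0216 jawyaw 6.8 down [-0.002  0.002 -1.   ] t 5.15
```

View pics/s2.png

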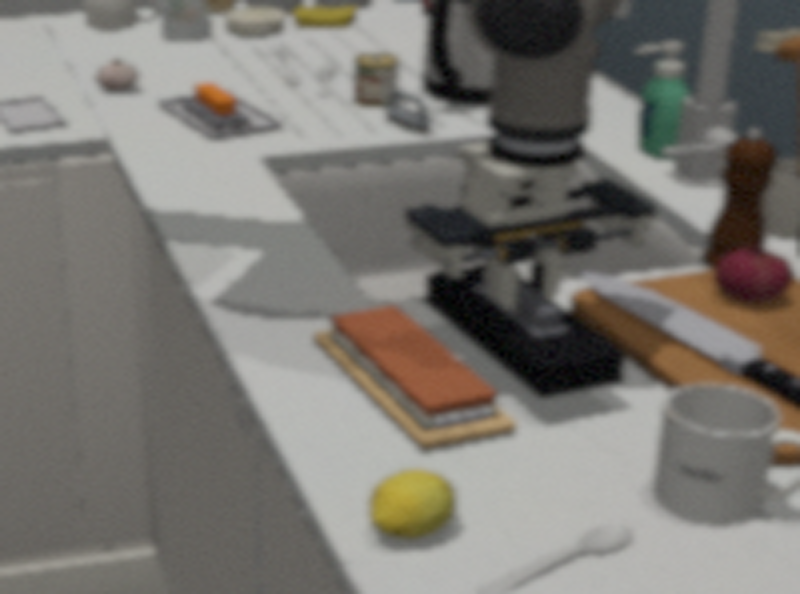

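The stone is bare and the cover hangs level beside it, close to the board. I'll check the gap to the board before lowering.

Run:
```python
from h import *
q=np.load("pics/top0.npz");p,d=q["p"].astype(int),q["d"];c=get_calibration("top");f=210/np.tan(np.radians(c["vertical_fov"])/2)
W=cloud(d,c,f);x,y,z=np.moveaxis(W,-1,0)
wood=(p[...,0]-p[...,2]>45)&(x>.6)&(x<.9)
for a in np.arange(-.5,-.26,.03):
    m=wood&(abs(y-a)<.015); print(round(a,2), x[m].min().round(3) if m.any() else None, "cover back",round(.6104+.037*.9929-(a+.3765)*.12+.001,3))
```

```text
-0.5 0.716 cover back 0.663
-0.47 0.712 cover back 0.659
-0.44 0.712 cover back 0.656
-0.41 0.708 cover back 0.652
-0.38 0.706 cover back 0.649
-0.35 0.704 cover back 0.645
-0.32 0.701 cover back 0.641
-0.29 0.702 cover back 0.638
```

```bash
python3 -m crank '[{"fingers":-1,"tx":0.2,"ty":0,"tz":0,"roll":0},{"fingers":-1,"tx":0.5,"ty":0,"tz":0,"roll":0},{"fingers":-1,"tx":0.7,"ty":0,"tz":0,"roll":0},{"fingers":-1,"tx":0.8,"ty":0,"tz":0,"roll":0},{"fingers":-1,"tx":0.84,"ty":0,"tz":0,"roll":0},{"fingers":-1,"tx":0.84,"ty":0,"tz":0,"roll":0},{"fingers":-1,"tx":0.84,"ty":0,"tz":0,"roll":0},{"fingers":-1,"tx":0.84,"ty":0,"tz":0,"roll":0}]'
python3 -c "from h import *;go(.612,-.377,.067)"
```

```text
time: 6.2
tool_pos: [0.6115, -0.3769, 0.0696]
tool_rot: [0.733, 1.57, -0.718]
contact_force: [0.3, -0.1, -0.8]
opening: 0.0218
go tx,ty,tz [0.07 0.01 0.  ] roll 0.0 q [-0.66  0.86  1.11 -0.    1.17 -0.78] pos [ 0.6115 -0.3769  0.0696] F [ 0.3 -0.1 -0.8] open 0.0218 jawyaw 6.9 down [ 0. -0. -1.] t 6.2
```

```bash
python3 -m crank '[{"fingers":-1,"tx":0.03,"ty":0,"tz":0,"roll":0},{"fingers":-1,"tx":0.06,"ty":0,"tz":0,"roll":0},{"fingers":-1,"tx":0.08,"ty":0,"tz":0,"roll":0},{"fingers":-1,"tx":0.08,"ty":0,"tz":0,"roll":0},{"fingers":-1,"tx":0.08,"ty":0,"tz":0,"roll":0},{"fingers":-1,"tx":0.08,"ty":0,"tz":0,"roll":0},{"fingers":-1,"tx":0.08,"ty":0,"tz":0,"roll":0},{"fingers":-1,"tx":0.08,"ty":0,"tz":0,"roll":0}]'
python3 -c "from h import *;go(.612,-.377,.067)"
```

```text
time: 7.2
tool_pos: [0.6115, -0.3769, 0.067]
tool_rot: [0.553, 1.57, -0.898]
contact_force: [-2.4, 1.6, 5.0]
opening: 0.0218
go tx,ty,tz [-0.    0.01  0.  ] roll 0.0 q [-0.66  0.86  1.12 -0.    1.16 -0.78] pos [ 0.6115 -0.3769  0.067 ] F [-2.4  1.6  5. ] open 0.0218 jawyaw 6.9 down [ 0. -0. -1.] t 7.2
```

```bash
python3 -m crank '[{"fingers":1,"tx":0,"ty":0,"tz":0,"roll":0},{"fingers":1,"tx":0,"ty":0,"tz":0,"roll":0},{"fingers":1,"tx":0,"ty":0,"tz":0,"roll":0},{"fingers":1,"tx":0,"ty":0,"tz":0,"roll":0},{"fingers":1,"tx":0,"ty":0,"tz":0,"roll":0},{"fingers":1,"tx":-0.3,"ty":0,"tz":0,"roll":0},{"fingers":1,"tx":-1.5,"ty":0,"tz":0,"roll":0},{"fingers":1,"tx":-3,"ty":0,"tz":0,"roll":0}]'
python3 - <<'E'
from h import *
go(.520,.364,.2,9.5)
p,d,c,f=cam("scene"); W=cloud(d,c,f)
x,y,z=np.moveaxis(W,-1,0)
m=(d>0)&(x>.56)&(x<.67)&(y<-.3)&(y>-.45)&(z>.048)&(z<.07); print("bar",W[m].mean(0).round(3),W[m].max(0).round(3),m.sum())
E
```

```text
time: 8.2
tool_pos: [0.6109, -0.3765, 0.187]
tool_rot: [-2.325, 1.569, 2.507]
contact_force: [1.2, -1.4, 0.2]
opening: 0.0909
go tx,ty,tz [ -0.3   -0.05 -18.65] roll -0.26 q [-0.66  0.76  0.98 -0.    1.4  -0.78] pos [ 0.6109 -0.3765  0.187 ] F [ 1.2 -1.4  0.2] open 0.0909 jawyaw 6.9 down [-0.002  0.001 -1.   ] t 8.2
bar [ 0.606 -0.381  0.056] [ 0.625 -0.326  0.062] 136
```

```bash
python3 -m crank '[{"fingers":1,"tx":-0.1,"ty":0,"tz":-0.8,"roll":0},{"fingers":1,"tx":-0.3,"ty":0,"tz":-2.2,"roll":0},{"fingers":1,"tx":-0.3,"ty":0,"tz":-3.7,"roll":0},{"fingers":1,"tx":-0.3,"ty":0,"tz":-5.2,"roll":0},{"fingers":1,"tx":-0.3,"ty":0,"tz":-6.7,"roll":0},{"fingers":1,"tx":-0.3,"ty":0,"tz":-8.2,"roll":0},{"fingers":1,"tx":-0.3,"ty":0,"tz":-9.5,"roll":0},{"fingers":1,"tx":-0.3,"ty":0,"tz":-10.5,"roll":0}]'
python3 -m crank '[{"fingers":1,"tx":0,"ty":0,"tz":-1.2,"roll":0},{"fingers":1,"tx":0,"ty":0,"tz":-2.6,"roll":-0.26},{"fingers":1,"tx":0,"ty":-0.03,"tz":-4.0,"roll":-0.26},{"fingers":1,"tx":0,"ty":-0.03,"tz":-5.4,"roll":-0.26},{"fingers":1,"tx":0,"ty":-0.03,"tz":-6.8,"roll":-0.26},{"fingers":1,"tx":0,"ty":-0.03,"tz":-7.7,"roll":-0.26},{"fingers":1,"tx":0,"ty":-0.05,"tz":-8.1,"roll":-0.26},{"fingers":1,"tx":0,"ty":-0.05,"tz":-8.15,"roll":-0.26}]'
python3 - <<'E'
from h import *
go(.520,.364,.049,9.5)
p,d,c,f=cam("top"); cv2.imwrite("pics/t3.png",cv2.resize(p[150:290,100:420,::-1],None,fx=2.5,fy=2.5,interpolation=cv2.INTER_CUBIC))
W=cloud(d,c,f);x,y,z=np.moveaxis(W,-1,0);q=p.astype(int)
ter=(d>0)&(x>.4)&(x<.6)&(y<-.25)&(y>-.52)&(q[...,0]-q[...,2]>40)&(z>.034)&(z<.055)
print("stone",rect(ter,c,f,.042))
bar=(d>0)&(x>.56)&(x<.67)&(y<-.3)&(y>-.46)&(z>.05)&(z<.07); print("coverbar",rect(bar,c,f,.059))
hood=(d>0)&(x>.54)&(x<.69)&(y<-.25)&(y>-.5)&(q.max(-1)<75);print("hood",rect(hood,c,f,.034))
E
```

```text
time: 9.25
tool_pos: [0.561, 0.0423, 0.1992]
tool_rot: [1.447, 1.569, -0.003]
contact_force: [-0.0, 0.5, -0.2]
opening: 0.0916
time: 10.25
tool_pos: [0.5203, 0.3637, 0.1983]
tool_rot: [0.946, 1.57, -0.458]
contact_force: [0.1, -0.9, 0.4]
opening: 0.0919
go tx,ty,tz [ 3.73 -0.01 -0.01] roll 0.0 q [ 0.49  0.59  1.28 -0.    1.28  0.32] pos [0.5203 0.3637 0.1983] F [ 0.1 -0.9  0.4] open 0.0919 jawyaw 9.5 down [ 0. -0. -1.] t 10.25
stone [ 508.5 -387.6  180.8   62.6  -83. ]
coverbar [ 608.5 -374.4   94.7   25.   -85. ]
hood [ 607.3 -372.1  199.6   74.2  -83.1]
```

View pics/t3.png

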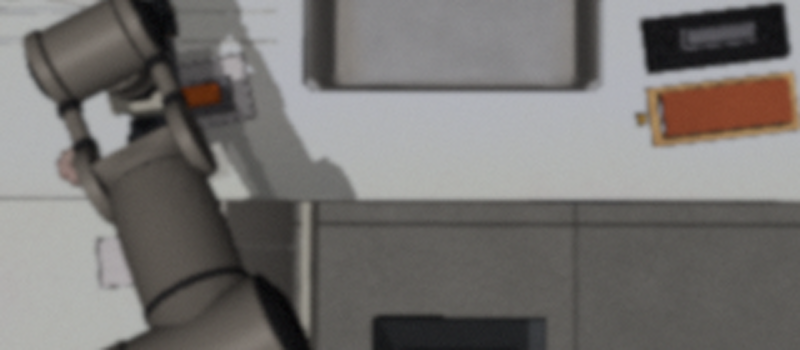

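The stone and cover are where expected, and the jaws are over the orange grip. I'll descend and grasp.

```bash
python3 -m crank '[{"fingers":1,"tx":0.6,"ty":0,"tz":0,"roll":0},{"fingers":1,"tx":1.6,"ty":0,"tz":0,"roll":0},{"fingers":1,"tx":2.6,"ty":0,"tz":0,"roll":0},{"fingers":1,"tx":3.3,"ty":0,"tz":0,"roll":0},{"fingers":0.6,"tx":3.65,"ty":0,"tz":0,"roll":0},{"fingers":0.2,"tx":3.73,"ty":0,"tz":0,"roll":0},{"fingers":-0.3,"tx":3.73,"ty":0,"tz":0,"roll":0},{"fingers":-1,"tx":3.73,"ty":0,"tz":0,"roll":0}]' 30
python3 -m crank '[{"fingers":-1,"tx":0,"ty":0,"tz":0,"roll":0},{"fingers":-1,"tx":0,"ty":0,"tz":0,"roll":0},{"fingers":-1,"tx":0,"ty":0,"tz":0,"roll":0},{"fingers":-1,"tx":0,"ty":0,"tz":0,"roll":0},{"fingers":-1,"tx":0,"ty":0,"tz":0,"roll":0},{"fingers":-1,"tx":0,"ty":0,"tz":0,"roll":0},{"fingers":-1,"tx":0,"ty":0,"tz":0,"roll":0},{"fingers":-1,"tx":0,"ty":0,"tz":0,"roll":0}]' 30
python3 -c "from h import *;go(.520,.364,.049,9.5)"
```

```text
time: 11.3
tool_pos: [0.521, 0.3638, 0.0502]
tool_rot: [1.845, 1.569, 0.439]
contact_force: [-0.2, 0.4, -0.4]
opening: 0.0567
time: 12.3
tool_pos: [0.5206, 0.3637, 0.0491]
tool_rot: [1.806, 1.57, 0.4]
contact_force: [1.5, 0.7, 3.2]
opening: 0.0281
go tx,ty,tz [ 0.   -0.01 -0.01] roll -0.0 q [ 0.49  0.75  1.43 -0.    0.97  0.32] pos [0.5206 0.3637 0.0491] F [1.5 0.7 3.2] open 0.0281 jawyaw 9.5 down [ 0.001  0.    -1.   ] t 12.3
```

```bash
python3 -m crank '[{"fingers":-1,"tx":-0.2,"ty":0,"tz":0,"roll":0},{"fingers":-1,"tx":-0.6,"ty":0,"tz":0,"roll":0},{"fingers":-1,"tx":-1.2,"ty":0,"tz":0,"roll":0},{"fingers":-1,"tx":-1.8,"ty":0,"tz":0,"roll":0},{"fingers":-1,"tx":-2.4,"ty":0,"tz":0,"roll":0},{"fingers":-1,"tx":-2.8,"ty":0,"tz":0,"roll":0},{"fingers":-1,"tx":-3,"ty":0,"tz":0,"roll":0},{"fingers":-1,"tx":-3,"ty":0,"tz":0,"roll":0}]'
python3 -c "from h import *;go(.5042,-.3524,.11,7)"
```

```text
time: 13.3
tool_pos: [0.5203, 0.3635, 0.1691]
tool_rot: [1.504, 1.571, 0.098]
contact_force: [-0.2, 0.1, -3.4]
opening: 0.0281
go tx,ty,tz [ 1.48 -3.34 17.59] roll 0.25 q [ 0.49  0.61  1.31 -0.    1.22  0.32] pos [0.5203 0.3635 0.1691] F [-0.2  0.1 -3.4] open 0.0281 jawyaw 9.5 down [ 0.  0. -1.] t 13.3
```

```bash
python3 -m crank '[{"fingers":-1,"tx":0,"ty":-0.1,"tz":0.6,"roll":0},{"fingers":-1,"tx":0,"ty":-0.3,"tz":1.7,"roll":0},{"fingers":-1,"tx":0,"ty":-0.6,"tz":3.0,"roll":0},{"fingers":-1,"tx":0,"ty":-0.85,"tz":4.4,"roll":0},{"fingers":-1,"tx":0,"ty":-1.1,"tz":5.8,"roll":0},{"fingers":-1,"tx":0,"ty":-1.35,"tz":7.2,"roll":0},{"fingers":-1,"tx":0,"ty":-1.6,"tz":8.4,"roll":0},{"fingers":-1,"tx":0,"ty":-1.8,"tz":9.4,"roll":0}]'
python3 -m crank '[{"fingers":-1,"tx":0,"ty":-0.3,"tz":1.2,"roll":0},{"fingers":-1,"tx":0,"ty":-0.5,"tz":2.5,"roll":0},{"fingers":-1,"tx":0,"ty":-0.75,"tz":3.8,"roll":0.1},{"fingers":-1,"tx":0,"ty":-1,"tz":5.1,"roll":0.2},{"fingers":-1,"tx":0,"ty":-1.25,"tz":6.4,"roll":0.25},{"fingers":-1,"tx":0,"ty":-1.4,"tz":7.4,"roll":0.25},{"fingers":-1,"tx":0,"ty":-1.5,"tz":8.0,"roll":0.25},{"fingers":-1,"tx":0,"ty":-1.54,"tz":8.19,"roll":0.25}]'
python3 -c "from h import *;go(.5042,-.3524,.092,7)"
```

```text
time: 14.3
tool_pos: [0.5103, -0.021, 0.168]
tool_rot: [-1.823, 1.569, 3.054]
contact_force: [1.7, -0.3, -2.8]
opening: 0.028
time: 15.3
tool_pos: [0.5035, -0.3535, 0.1676]
tool_rot: [-2.38, 1.569, 2.452]
contact_force: [0.2, 0.2, -3.3]
opening: 0.0278
go tx,ty,tz [ 1.89  0.02 -0.02] roll -0.01 q [-0.74  0.58  1.38 -0.    1.19 -0.86] pos [ 0.5035 -0.3535  0.1676] F [ 0.2  0.2 -3.3] open 0.0278 jawyaw 6.9 down [-0.002  0.001 -1.   ] t 15.3
```

```bash
python3 -m crank '[{"fingers":-1,"tx":0.3,"ty":0.02,"tz":-0.02,"roll":0},{"fingers":-1,"tx":0.8,"ty":0.02,"tz":-0.02,"roll":0},{"fingers":-1,"tx":1.3,"ty":0.02,"tz":-0.02,"roll":0},{"fingers":-1,"tx":1.65,"ty":0.02,"tz":-0.02,"roll":0},{"fingers":-1,"tx":1.85,"ty":0.02,"tz":-0.02,"roll":0},{"fingers":-1,"tx":1.92,"ty":0.02,"tz":-0.02,"roll":0},{"fingers":-1,"tx":1.92,"ty":0.02,"tz":-0.02,"roll":0},{"fingers":-1,"tx":1.92,"ty":0.02,"tz":-0.02,"roll":0}]'
python3 -c "from h import *;go(.5042,-.3524,.0868,7)"
```

```text
time: 16.3
tool_pos: [0.5051, -0.3518, 0.0928]
tool_rot: [0.648, 1.57, -0.801]
contact_force: [0.2, 0.2, -3.6]
opening: 0.0282
go tx,ty,tz [ 0.15 -0.03  0.01] roll -0.0 q [-0.73  0.66  1.46 -0.    1.02 -0.85] pos [ 0.5051 -0.3518  0.0928] F [ 0.2  0.2 -3.6] open 0.0282 jawyaw 7.0 down [ 0.001 -0.001 -1.   ] t 16.3
```

```bash
python3 -m crank '[{"fingers":-1,"tx":0.04,"ty":0,"tz":0,"roll":0},{"fingers":-1,"tx":0.08,"ty":0,"tz":0,"roll":0},{"fingers":-1,"tx":0.1,"ty":0,"tz":0,"roll":0},{"fingers":-1,"tx":0.12,"ty":0,"tz":0,"roll":0},{"fingers":-1,"tx":0.14,"ty":0,"tz":0,"roll":0},{"fingers":-1,"tx":0.14,"ty":0,"tz":0,"roll":0},{"fingers":-1,"tx":0.14,"ty":0,"tz":0,"roll":0},{"fingers":-1,"tx":0.14,"ty":0,"tz":0,"roll":0}]'
python3 -c "from h import *;go(.5042,-.3524,.0868,7)"
```

```text
time: 17.3
tool_pos: [0.5048, -0.3516, 0.0868]
tool_rot: [-0.076, 1.571, -1.526]
contact_force: [-3.8, 2.0, 5.2]
opening: 0.0277
go tx,ty,tz [ 0.   -0.02  0.02] roll -0.0 q [-0.73  0.67  1.46 -0.    1.01 -0.85] pos [ 0.5048 -0.3516  0.0868] F [-3.8  2.   5.2] open 0.0277 jawyaw 7.0 down [ 0. -0. -1.] t 17.3
```

```bash
python3 -m crank '[{"fingers":-1,"tx":0,"ty":0,"tz":0.1,"roll":0},{"fingers":-1,"tx":0,"ty":0,"tz":0.25,"roll":0},{"fingers":-1,"tx":0,"ty":0,"tz":0.4,"roll":0},{"fingers":-1,"tx":0,"ty":0,"tz":0.55,"roll":0},{"fingers":-1,"tx":0,"ty":0,"tz":0.7,"roll":0},{"fingers":-1,"tx":0,"ty":0,"tz":0.8,"roll":0},{"fingers":-1,"tx":0,"ty":0,"tz":0.9,"roll":0},{"fingers":-1,"tx":0,"ty":0,"tz":0.9,"roll":0}]'
python3 -c "from h import *;go(.5129,-.4233,.0868,7)"
```

```text
time: 18.3
tool_pos: [0.5099, -0.3872, 0.0869]
tool_rot: [1.288, 1.569, -0.162]
contact_force: [-0.4, 2.3, 4.5]
opening: 0.0279
go tx,ty,tz [ 0.   -0.04  0.9 ] roll -0.0 q [-0.77  0.71  1.38  0.    1.05 -0.89] pos [ 0.5099 -0.3872  0.0869] F [-0.4  2.3  4.5] open 0.0279 jawyaw 7.0 down [ 0.001 -0.    -1.   ] t 18.3
```

Contact force is steady at about 8 N. I'll carry on to the far end, then rub back.

```bash
python3 -m crank '[{"fingers":-1,"tx":0,"ty":0,"tz":0.1,"roll":0},{"fingers":-1,"tx":0,"ty":0,"tz":0.25,"roll":0},{"fingers":-1,"tx":0,"ty":0,"tz":0.4,"roll":0},{"fingers":-1,"tx":0,"ty":0,"tz":0.55,"roll":0},{"fingers":-1,"tx":0,"ty":0,"tz":0.7,"roll":0},{"fingers":-1,"tx":0,"ty":0,"tz":0.85,"roll":0},{"fingers":-1,"tx":0,"ty":0,"tz":0.93,"roll":0},{"fingers":-1,"tx":0,"ty":0,"tz":0.93,"roll":0}]'
python3 -m crank '[{"fingers":-1,"tx":0,"ty":0,"tz":0,"roll":0},{"fingers":-1,"tx":0,"ty":0,"tz":-0.05,"roll":0},{"fingers":-1,"tx":0,"ty":0,"tz":-0.2,"roll":0},{"fingers":-1,"tx":0,"ty":0,"tz":-0.35,"roll":0},{"fingers":-1,"tx":0,"ty":0,"tz":-0.5,"roll":0},{"fingers":-1,"tx":0,"ty":0,"tz":-0.65,"roll":0},{"fingers":-1,"tx":0,"ty":0,"tz":-0.8,"roll":0},{"fingers":-1,"tx":0,"ty":0,"tz":-0.93,"roll":0}]'
python3 -c "from h import *;go(.5042,-.3524,.0868,7)"
```

```text
time: 19.3
tool_pos: [0.5145, -0.4241, 0.0869]
tool_rot: [1.288, 1.569, -0.162]
contact_force: [-0.3, 2.1, 4.6]
opening: 0.0277
time: 20.3
tool_pos: [0.5094, -0.3872, 0.0868]
tool_rot: [0.415, 1.57, -1.034]
contact_force: [0.5, -5.1, 5.1]
opening: 0.0278
go tx,ty,tz [ 0.   -0.02 -0.88] roll -0.0 q [-0.77  0.71  1.38 -0.    1.05 -0.89] pos [ 0.5094 -0.3872  0.0868] F [ 0.5 -5.1  5.1] open 0.0278 jawyaw 7.0 down [ 0.001 -0.001 -1.   ] t 20.3
```

```bash
python3 -m crank '[{"fingers":-1,"tx":0,"ty":0,"tz":-0.1,"roll":0},{"fingers":-1,"tx":0,"ty":0,"tz":-0.25,"roll":0},{"fingers":-1,"tx":0,"ty":0,"tz":-0.4,"roll":0},{"fingers":-1,"tx":0,"ty":0,"tz":-0.55,"roll":0},{"fingers":-1,"tx":0,"ty":0,"tz":-0.7,"roll":0},{"fingers":-1,"tx":0,"ty":0,"tz":-0.85,"roll":0},{"fingers":-1,"tx":0,"ty":0,"tz":-0.93,"roll":0},{"fingers":-1,"tx":0,"ty":0,"tz":-0.93,"roll":0}]'
python3 -c "from h import *;go(.5042,-.3524,.0868,7)"
```

```text
time: 21.3
tool_pos: [0.5048, -0.3498, 0.0867]
tool_rot: [1.126, 1.571, -0.323]
contact_force: [0.5, -3.1, 5.9]
opening: 0.0277
go tx,ty,tz [-0.   -0.02  0.06] roll -0.0 q [-0.73  0.67  1.47  0.    1.01 -0.85] pos [ 0.5048 -0.3498  0.0867] F [ 0.5 -3.1  5.9] open 0.0277 jawyaw 7.0 down [ 0. -0. -1.] t 21.3
```

```bash
python3 -m crank '[{"fingers":-1,"tx":0,"ty":0,"tz":0,"roll":0},{"fingers":-1,"tx":-0.1,"ty":0,"tz":0,"roll":0},{"fingers":-1,"tx":-0.4,"ty":0,"tz":0,"roll":0},{"fingers":-1,"tx":-0.9,"ty":0,"tz":0,"roll":0},{"fingers":-1,"tx":-1.4,"ty":0,"tz":0,"roll":0},{"fingers":-1,"tx":-1.8,"ty":0,"tz":0,"roll":0},{"fingers":-1,"tx":-2,"ty":0,"tz":0,"roll":0},{"fingers":-1,"tx":-2,"ty":0,"tz":0,"roll":0}]'
python3 -c "from h import *;go(.5206,.3637,.15,9.5)"
```

```text
time: 22.3
tool_pos: [0.5048, -0.3503, 0.1668]
tool_rot: [0.775, 1.57, -0.674]
contact_force: [-0.4, 0.1, -3.4]
opening: 0.0276
go tx,ty,tz [  0.42   2.56 -17.67] roll -0.25 q [-0.73  0.58  1.38  0.    1.18 -0.85] pos [ 0.5048 -0.3503  0.1668] F [-0.4  0.1 -3.4] open 0.0276 jawyaw 7.0 down [ 0. -0. -1.] t 22.3
```

```bash
python3 -m crank '[{"fingers":-1,"tx":0,"ty":0.1,"tz":-0.6,"roll":0},{"fingers":-1,"tx":0,"ty":0.25,"tz":-1.7,"roll":0},{"fingers":-1,"tx":0,"ty":0.45,"tz":-3.0,"roll":0},{"fingers":-1,"tx":0,"ty":0.65,"tz":-4.4,"roll":0},{"fingers":-1,"tx":0,"ty":0.85,"tz":-5.8,"roll":0},{"fingers":-1,"tx":0,"ty":1.05,"tz":-7.2,"roll":0},{"fingers":-1,"tx":0,"ty":1.2,"tz":-8.4,"roll":0},{"fingers":-1,"tx":0,"ty":1.4,"tz":-9.4,"roll":0}]'
python3 -m crank '[{"fingers":-1,"tx":0,"ty":0.2,"tz":-1.2,"roll":0},{"fingers":-1,"tx":0,"ty":0.4,"tz":-2.5,"roll":0},{"fingers":-1,"tx":0,"ty":0.6,"tz":-3.8,"roll":-0.1},{"fingers":-1,"tx":0,"ty":0.8,"tz":-5.1,"roll":-0.2},{"fingers":-1,"tx":0,"ty":1,"tz":-6.4,"roll":-0.25},{"fingers":-1,"tx":0,"ty":1.1,"tz":-7.4,"roll":-0.25},{"fingers":-1,"tx":0,"ty":1.16,"tz":-8.1,"roll":-0.25},{"fingers":-1,"tx":0,"ty":1.16,"tz":-8.27,"roll":-0.25}]'
python3 -c "from h import *;go(.5206,.3637,.0515,9.5)"
```

```text
time: 23.3
tool_pos: [0.5139, 0.0316, 0.1658]
tool_rot: [-1.806, 1.569, 3.029]
contact_force: [1.1, -0.7, -3.1]
opening: 0.0277
time: 24.3
tool_pos: [0.5198, 0.365, 0.1651]
tool_rot: [-1.293, 1.569, -2.696]
contact_force: [-0.1, -0.9, -2.7]
opening: 0.0276
go tx,ty,tz [2.84 0.02 0.03] roll 0.01 q [0.49 0.62 1.32 0.   1.21 0.32] pos [0.5198 0.365  0.1651] F [-0.1 -0.9 -2.7] open 0.0276 jawyaw 9.6 down [-0.002 -0.001 -1.   ] t 24.3
```

```bash
python3 -m crank '[{"fingers":-1,"tx":0.4,"ty":0,"tz":0.02,"roll":0},{"fingers":-1,"tx":1.1,"ty":0,"tz":0.02,"roll":0},{"fingers":-1,"tx":1.8,"ty":0,"tz":0.02,"roll":0},{"fingers":-1,"tx":2.4,"ty":0,"tz":0.02,"roll":0},{"fingers":-1,"tx":2.65,"ty":0,"tz":0.02,"roll":0},{"fingers":-1,"tx":2.78,"ty":0,"tz":0.02,"roll":0},{"fingers":-1,"tx":2.84,"ty":0,"tz":0.02,"roll":0},{"fingers":-1,"tx":2.84,"ty":0,"tz":0.02,"roll":0}]'
python3 -c "from h import *;go(.5206,.3637,.0491,9.5)"
```

```text
time: 25.3
tool_pos: [0.5212, 0.3629, 0.0535]
tool_rot: [1.782, 1.57, 0.376]
contact_force: [0.1, -0.6, -2.7]
opening: 0.0279
go tx,ty,tz [ 0.11 -0.01 -0.02] roll -0.0 q [ 0.49  0.74  1.42 -0.    0.98  0.32] pos [0.5212 0.3629 0.0535] F [ 0.1 -0.6 -2.7] open 0.0279 jawyaw 9.5 down [ 0.001  0.    -1.   ] t 25.3
```

```bash
python3 -m crank '[{"fingers":-1,"tx":0.04,"ty":0,"tz":0,"roll":0},{"fingers":-1,"tx":0.07,"ty":0,"tz":0,"roll":0},{"fingers":-1,"tx":0.09,"ty":0,"tz":0,"roll":0},{"fingers":-1,"tx":0.1,"ty":0,"tz":0,"roll":0},{"fingers":-1,"tx":0.1,"ty":0,"tz":0,"roll":0},{"fingers":-1,"tx":0.1,"ty":0,"tz":0,"roll":0},{"fingers":-1,"tx":0.1,"ty":0,"tz":0,"roll":0},{"fingers":-1,"tx":0.1,"ty":0,"tz":0,"roll":0}]'
python3 -c "from h import *;go(.5206,.3637,.0491,9.5)"
```

```text
time: 26.3
tool_pos: [0.5208, 0.3629, 0.0491]
tool_rot: [1.292, 1.571, -0.113]
contact_force: [-2.8, -0.2, 3.1]
opening: 0.0274
go tx,ty,tz [ 0.   -0.   -0.02] roll -0.0 q [ 0.49  0.74  1.43 -0.    0.97  0.32] pos [0.5208 0.3629 0.0491] F [-2.8 -0.2  3.1] open 0.0274 jawyaw 9.5 down [ 0. -0. -1.] t 26.3
```

On the tray floor with the same height and force as at pickup. Releasing.

```bash
python3 -m crank '[{"fingers":1,"tx":0,"ty":0,"tz":0,"roll":0},{"fingers":1,"tx":0,"ty":0,"tz":0,"roll":0},{"fingers":1,"tx":0,"ty":0,"tz":0,"roll":0},{"fingers":1,"tx":0,"ty":0,"tz":0,"roll":0},{"fingers":1,"tx":0,"ty":0,"tz":0,"roll":0},{"fingers":1,"tx":-0.3,"ty":0,"tz":0,"roll":0},{"fingers":1,"tx":-1.5,"ty":0,"tz":0,"roll":0},{"fingers":1,"tx":-3,"ty":0,"tz":0,"roll":0}]'
python3 -c "from h import *;go(.6115,-.3769,.19,6.9)"
```

```text
time: 27.3
tool_pos: [0.5203, 0.3625, 0.1699]
tool_rot: [-1.213, 1.569, -2.619]
contact_force: [0.1, 0.1, 0.0]
opening: 0.0916
go tx,ty,tz [-0.49 -0.79 18.61] roll 0.26 q [ 0.49  0.61  1.31 -0.    1.22  0.32] pos [0.5203 0.3625 0.1699] F [0.1 0.1 0. ] open 0.0916 jawyaw 9.5 down [-0.002 -0.001 -1.   ] t 27.3
```

```bash
python3 -m crank '[{"fingers":1,"tx":-0.2,"ty":0,"tz":0.8,"roll":0},{"fingers":1,"tx":-0.5,"ty":-0.1,"tz":2.2,"roll":0},{"fingers":1,"tx":-0.5,"ty":-0.2,"tz":3.7,"roll":0},{"fingers":1,"tx":-0.5,"ty":-0.25,"tz":5.2,"roll":0},{"fingers":1,"tx":-0.5,"ty":-0.3,"tz":6.7,"roll":0},{"fingers":1,"tx":-0.5,"ty":-0.35,"tz":8.2,"roll":0},{"fingers":1,"tx":-0.5,"ty":-0.4,"tz":9.5,"roll":0},{"fingers":1,"tx":-0.5,"ty":-0.4,"tz":10.4,"roll":0}]'
python3 -m crank '[{"fingers":1,"tx":0,"ty":0,"tz":1.2,"roll":0},{"fingers":1,"tx":0,"ty":-0.1,"tz":2.6,"roll":0.26},{"fingers":1,"tx":0,"ty":-0.15,"tz":4.0,"roll":0.26},{"fingers":1,"tx":0,"ty":-0.25,"tz":5.4,"roll":0.26},{"fingers":1,"tx":0,"ty":-0.3,"tz":6.7,"roll":0.26},{"fingers":1,"tx":0,"ty":-0.35,"tz":7.6,"roll":0.26},{"fingers":1,"tx":0,"ty":-0.39,"tz":8.1,"roll":0.26},{"fingers":1,"tx":0,"ty":-0.39,"tz":8.21,"roll":0.26}]'
python3 - <<'E'
from h import *
go(.6115,-.3769,.067,6.9)
p,d,c,f=cam("top"); cv2.imwrite("pics/t4.png",cv2.resize(p[150:280,100:420,::-1],None,fx=2.5,fy=2.5,interpolation=cv2.INTER_CUBIC))
W=cloud(d,c,f);x,y,z=np.moveaxis(W,-1,0);q=p.astype(int)
fl=(d>0)&(x>.44)&(x<.6)&(y>.27)&(y<.45)
r=fl&(q[...,0]-q[...,2]>60); print("orange",rect(r,c,f,.047),np.median(z[r]))
t=fl&(q.max(-1)<120)&~r&(np.hypot(x-.515,y-.36)<.07); print("plate",rect(t|r,c,f,.019))
E
```

```text
time: 28.3
tool_pos: [0.5736, -0.0526, 0.19]
tool_rot: [0.992, 1.569, -0.415]
contact_force: [0.2, -0.5, 0.3]
opening: 0.0919
time: 29.3
tool_pos: [0.6117, -0.378, 0.1893]
tool_rot: [0.58, 1.57, -0.873]
contact_force: [0.3, -0.8, 0.8]
opening: 0.0922
go tx,ty,tz [ 3.06 -0.   -0.03] roll -0.01 q [-0.66  0.76  0.98 -0.    1.41 -0.78] pos [ 0.6117 -0.378   0.1893] F [ 0.3 -0.8  0.8] open 0.0922 jawyaw 6.8 down [ 0.    -0.001 -1.   ] t 29.3
orange [518.7 364.1  82.5  28.3 -81.6] 0.04461732101489968
plate [518.3 362.3 110.9  53.7 -81. ]
```

View pics/t4.png

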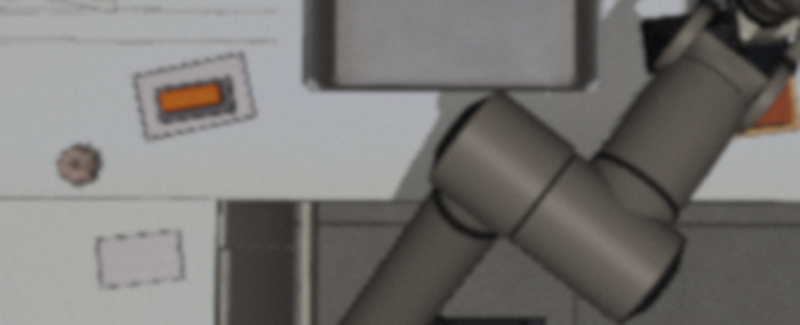

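The block lies in the tray as at the start (grip at (190,97) in the picture), and the garlic hasn't moved. Next, regrip the cover at the pose where I let go of it.

```bash
python3 -m crank '[{"fingers":1,"tx":0.6,"ty":0,"tz":-0.03,"roll":0},{"fingers":1,"tx":1.4,"ty":0,"tz":-0.03,"roll":0},{"fingers":1,"tx":2.2,"ty":0,"tz":-0.03,"roll":0},{"fingers":1,"tx":2.8,"ty":0,"tz":-0.03,"roll":0},{"fingers":1,"tx":3.03,"ty":0,"tz":-0.03,"roll":0},{"fingers":0.2,"tx":3.03,"ty":0,"tz":-0.03,"roll":0},{"fingers":-0.3,"tx":3.03,"ty":0,"tz":-0.03,"roll":0},{"fingers":-1,"tx":3.03,"ty":0,"tz":-0.03,"roll":0}]' 25
python3 -m crank '[{"fingers":-1,"tx":0,"ty":0,"tz":0,"roll":0},{"fingers":-1,"tx":0,"ty":0,"tz":0,"roll":0},{"fingers":-1,"tx":0,"ty":0,"tz":0,"roll":0},{"fingers":-1,"tx":0,"ty":0,"tz":0,"roll":0},{"fingers":-1,"tx":0,"ty":0,"tz":0,"roll":0},{"fingers":-1,"tx":0,"ty":0,"tz":0,"roll":0},{"fingers":-1,"tx":0,"ty":0,"tz":0,"roll":0},{"fingers":-1,"tx":0,"ty":0,"tz":0,"roll":0}]' 25
python3 -c "from h import *;go(.6115,-.3769,.067,6.9)"
```

```text
time: 30.35
tool_pos: [0.6124, -0.3757, 0.0691]
tool_rot: [0.763, 1.569, -0.688]
contact_force: [0.3, -0.2, 0.4]
opening: 0.0665
time: 31.35
tool_pos: [0.6119, -0.3755, 0.0677]
tool_rot: [-1.229, 1.571, -2.68]
contact_force: [-0.8, -0.2, 0.4]
opening: 0.0218
go tx,ty,tz [ 0.02 -0.01  0.03] roll -0.0 q [-0.66  0.86  1.12 -0.    1.16 -0.78] pos [ 0.6119 -0.3755  0.0677] F [-0.8 -0.2  0.4] open 0.0218 jawyaw 6.9 down [-0. -0. -1.] t 31.35
```

```bash
python3 -m crank '[{"fingers":-1,"tx":-0.1,"ty":0,"tz":0,"roll":0},{"fingers":-1,"tx":-0.4,"ty":0,"tz":0,"roll":0},{"fingers":-1,"tx":-0.8,"ty":0,"tz":0,"roll":0},{"fingers":-1,"tx":-1.2,"ty":0,"tz":0,"roll":0},{"fingers":-1,"tx":-1.6,"ty":0,"tz":0,"roll":0},{"fingers":-1,"tx":-1.8,"ty":0,"tz":0,"roll":0},{"fingers":-1,"tx":-1.9,"ty":0,"tz":0,"roll":0},{"fingers":-1,"tx":-1.9,"ty":0,"tz":0,"roll":0}]'
python3 -m crank '[{"fingers":-1,"tx":0,"ty":-0.3,"tz":0,"roll":0},{"fingers":-1,"tx":0,"ty":-0.8,"tz":0,"roll":0},{"fingers":-1,"tx":0,"ty":-1.4,"tz":0,"roll":0},{"fingers":-1,"tx":0,"ty":-2.0,"tz":0,"roll":0},{"fingers":-1,"tx":0,"ty":-2.4,"tz":0,"roll":0},{"fingers":-1,"tx":0,"ty":-2.56,"tz":0,"roll":0},{"fingers":-1,"tx":0,"ty":-2.56,"tz":0,"roll":0},{"fingers":-1,"tx":0,"ty":-2.56,"tz":0,"roll":0}]'
python3 - <<'E'
from h import *
go(.510,-.388,.112,7)
p,d,c,f=cam("scene"); cv2.imwrite("pics/s5.png",cv2.resize(p[190:290,290:390,::-1],None,fx=6,fy=6,interpolation=cv2.INTER_CUBIC))
E
```

```text
time: 32.35
tool_pos: [0.6118, -0.3754, 0.1436]
tool_rot: [-2.083, 1.571, 2.749]
contact_force: [-0.3, 0.5, -1.6]
opening: 0.0215
time: 33.35
tool_pos: [0.5107, -0.3876, 0.1437]
tool_rot: [0.893, 1.57, -0.558]
contact_force: [0.1, -0.6, -1.2]
opening: 0.0214
go tx,ty,tz [ 0.79 -0.02  0.01] roll -0.01 q [-0.77  0.65  1.32  0.    1.17 -0.89] pos [ 0.5107 -0.3876  0.1437] F [ 0.1 -0.6 -1.2] open 0.0214 jawyaw 6.9 down [ 0. -0. -1.] t 33.35
```

View pics/s5.png

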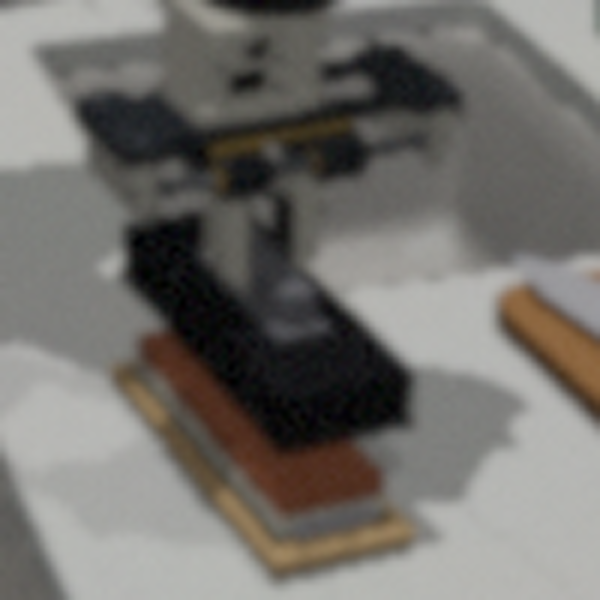

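The cover hangs level and square over the stone. I'll lower it slowly.

```bash
python3 -m crank '[{"fingers":-1,"tx":0.2,"ty":-0.01,"tz":0.01,"roll":0},{"fingers":-1,"tx":0.5,"ty":-0.01,"tz":0.01,"roll":0},{"fingers":-1,"tx":0.7,"ty":-0.01,"tz":0.01,"roll":0},{"fingers":-1,"tx":0.8,"ty":-0.01,"tz":0.01,"roll":0},{"fingers":-1,"tx":0.87,"ty":-0.01,"tz":0.01,"roll":0},{"fingers":-1,"tx":0.92,"ty":-0.01,"tz":0.01,"roll":0},{"fingers":-1,"tx":0.96,"ty":-0.01,"tz":0.01,"roll":0},{"fingers":-1,"tx":0.96,"ty":-0.01,"tz":0.01,"roll":0}]'
python3 -c "from h import *;go(.510,-.388,.0835,7)"
```

```text
time: 34.4
tool_pos: [0.5099, -0.3881, 0.1054]
tool_rot: [0.347, 1.571, -1.104]
contact_force: [0.5, 0.1, -2.0]
opening: 0.022
go tx,ty,tz [ 0.55  0.   -0.  ] roll -0.01 q [-0.77  0.69  1.36 -0.    1.09 -0.89] pos [ 0.5099 -0.3881  0.1054] F [ 0.5  0.1 -2. ] open 0.022 jawyaw 6.9 down [ 0. -0. -1.] t 34.4
```

Rim is already below the stone top with no load, so it is entering. Continue down.

```bash
python3 -m crank '[{"fingers":-1,"tx":0.1,"ty":0,"tz":0,"roll":0},{"fingers":-1,"tx":0.2,"ty":0,"tz":0,"roll":0},{"fingers":-1,"tx":0.3,"ty":0,"tz":0,"roll":0},{"fingers":-1,"tx":0.38,"ty":0,"tz":0,"roll":0},{"fingers":-1,"tx":0.45,"ty":0,"tz":0,"roll":0},{"fingers":-1,"tx":0.5,"ty":0,"tz":0,"roll":0},{"fingers":-1,"tx":0.52,"ty":0,"tz":0,"roll":0},{"fingers":-1,"tx":0.52,"ty":0,"tz":0,"roll":0}]'
python3 -c "from h import *;go(.510,-.388,.0835,7)"
```

```text
time: 35.4
tool_pos: [0.5099, -0.3881, 0.0846]
tool_rot: [0.181, 1.571, -1.27]
contact_force: [0.4, 0.3, -2.5]
opening: 0.0218
go tx,ty,tz [ 0.03  0.   -0.  ] roll -0.01 q [-0.77  0.71  1.38 -0.    1.05 -0.89] pos [ 0.5099 -0.3881  0.0846] F [ 0.4  0.3 -2.5] open 0.0218 jawyaw 6.9 down [ 0. -0. -1.] t 35.4
```

```bash
python3 -m crank '[{"fingers":-1,"tx":0.02,"ty":0,"tz":0,"roll":0},{"fingers":-1,"tx":0.04,"ty":0,"tz":0,"roll":0},{"fingers":-1,"tx":0.05,"ty":0,"tz":0,"roll":0},{"fingers":-1,"tx":0.06,"ty":0,"tz":0,"roll":0},{"fingers":-1,"tx":0.06,"ty":0,"tz":0,"roll":0},{"fingers":-1,"tx":0.06,"ty":0,"tz":0,"roll":0},{"fingers":-1,"tx":0.06,"ty":0,"tz":0,"roll":0},{"fingers":-1,"tx":0.06,"ty":0,"tz":0,"roll":0}]'
python3 -c "from h import *;go(.510,-.388,.0835,7)"
```

```text
time: 36.4
tool_pos: [0.51, -0.3882, 0.0836]
tool_rot: [0.541, 1.57, -0.91]
contact_force: [-2.3, 2.2, 8.5]
opening: 0.0217
go tx,ty,tz [ 0.  0. -0.] roll -0.01 q [-0.77  0.71  1.38 -0.    1.05 -0.89] pos [ 0.51   -0.3882  0.0836] F [-2.3  2.2  8.5] open 0.0217 jawyaw 6.9 down [ 0.001 -0.001 -1.   ] t 36.4
```

Seated (8.5 N at the expected height). I'll release, lift and move aside for a last look.

```bash
python3 -m crank '[{"fingers":1,"tx":0,"ty":0,"tz":0,"roll":0},{"fingers":1,"tx":0,"ty":0,"tz":0,"roll":0},{"fingers":1,"tx":0,"ty":0,"tz":0,"roll":0},{"fingers":1,"tx":0,"ty":0,"tz":0,"roll":0},{"fingers":1,"tx":0,"ty":0,"tz":0,"roll":0},{"fingers":1,"tx":-0.3,"ty":0,"tz":0,"roll":0},{"fingers":1,"tx":-1.5,"ty":0,"tz":0,"roll":0},{"fingers":1,"tx":-3,"ty":0,"tz":0,"roll":0}]'
python3 -m crank '[{"fingers":1,"tx":-0.3,"ty":0,"tz":-0.8,"roll":0},{"fingers":1,"tx":-0.3,"ty":0,"tz":-2,"roll":0},{"fingers":1,"tx":-0.3,"ty":0,"tz":-3.4,"roll":0},{"fingers":1,"tx":-0.3,"ty":0,"tz":-4.8,"roll":0},{"fingers":1,"tx":-0.3,"ty":0,"tz":-6,"roll":0},{"fingers":1,"tx":-0.3,"ty":0,"tz":-7,"roll":0},{"fingers":1,"tx":-0.3,"ty":0,"tz":-7.5,"roll":0},{"fingers":1,"tx":-0.3,"ty":0,"tz":-7.5,"roll":0}]'
python3 - <<'E'
from h import *
go(.510,-.388,.0835,7)
p,d,c,f=cam("top"); W=cloud(d,c,f);x,y,z=np.moveaxis(W,-1,0);q=p.astype(int)
cv2.imwrite("pics/t6.png",cv2.resize(p[150:250,110:470,::-1],None,fx=2.2,fy=2.2,interpolation=cv2.INTER_CUBIC))
reg=(d>0)&(x>.42)&(x<.58)&(y<-.26)&(y>-.52)
bar=reg&(z>.066)&(z<.085); print("bar",rect(bar,c,f,.075),np.median(z[bar]))
blk=(q.max(-1)<70)&reg; print("black",rect(blk,c,f,.05)); roof=blk&~bar&(z>.04); print("roof z",np.median(z[roof]))
A=np.c_[x[roof],y[roof],np.ones(roof.sum())]; print("tilt",np.linalg.lstsq(A,z[roof],rcond=None)[0][:2].round(3))
q0=np.load("pics/top0.npz");W0=cloud(q0["d"],c,f);d0=W0[...,2];m=(q0["p"].max(-1)<70)&(q0["d"]>0)&(W0[...,0]>.42)&(W0[...,0]<.58)&(W0[...,1]<-.26)&(W0[...,1]>-.52)&(d0>.04)&(d0<.06);print("roof z start",np.median(d0[m]))
E
```

```text
time: 37.4
tool_pos: [0.5094, -0.3877, 0.2031]
tool_rot: [-2.436, 1.569, 2.396]
contact_force: [1.4, -0.7, 0.0]
opening: 0.0912
time: 38.4
tool_pos: [0.4743, -0.0898, 0.2147]
tool_rot: [0.834, 1.57, -0.615]
contact_force: [-0.3, 0.1, -0.1]
opening: 0.0916
go tx,ty,tz [ 3.29 -0.02  7.51] roll -0.0 q [-0.35  0.3   1.7  -0.    1.15 -0.47] pos [ 0.4743 -0.0898  0.2147] F [-0.3  0.1 -0.1] open 0.0916 jawyaw 7.0 down [ 0.001 -0.001 -1.   ] t 38.4
bar [ 507.9 -387.1   95.1   22.4  -83.8] 0.07351525141044091
black [ 507.9 -383.6  201.3   75.7  -82.9]
roof z 0.05022590578214248
tilt [0.007 0.002]
roof z start 0.04984351464289882
```

View pics/t6.png

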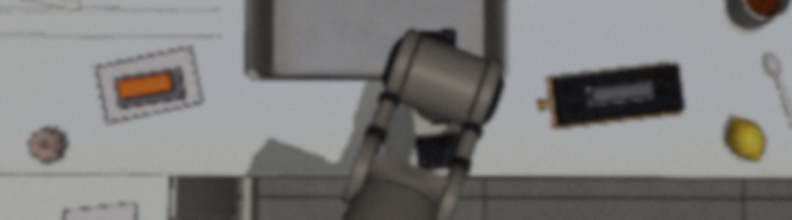

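The cover is within 1 mm of its starting position, at the same height and level. The block is in its tray, and the lemon and garlic are undisturbed.

```bash
python3 -c "from cell import hand_in;print(hand_in())"
```

```text
the job is handed in; nothing more can be done
None
```

The job is finished and handed in at about 38 s on the robot's clock. I set the cover down on the worktop and rubbed the block from the thumbscrew end to the far end and back without lifting. The readings taken between moves put the press at about 8–9 N. The block then went back in its tray and the cover back over the stone.

**Last checks (top camera and arm readings):**
- **Cover:** it is within about 1 mm of its starting position. The roof is at 50.2 mm against 49.8 mm at the start, with tilt under 0.01 rad. The arm felt 8.5 N as it seated.
- **Block:** it is flat in the tray, about 1–2 mm from where it began. It met the tray floor at the same arm height and force as when I picked it up.
- **Lemon and garlic:** neither shows any movement in the pictures; I didn't measure their positions.
- **Robot:** it is clear of everything with the gripper open.

Nothing failed. The disagreements were small: camera and arm positions differed by 2–4 mm. The first grip pulled the cover sideways with about 6 N, so I shifted the return position about 2–3 mm to allow for it. One wrongly formed move command was refused and moved nothing.

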